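# Refit the terminal cover on the sloping console

### The job

Close the open terminal compartment of the sloping console with the loose cover plate: hook the plate's tongue under the steel lip at the low edge of the opening, then press the raised end down gently until the spring catch at the top snaps over it and the plate lies level in its seat. Leave the marker, the dial gauge and the push fitting where they lie.

Things in the scene. Friction and masses are not known exactly. Their poses are not given: they have to be found in the camera images.
- cover: Loose flat grey metal cover plate, about 0.16 kg, with a tongue at one end and a black upright grip bar; starts flat on the bench, grip up. Origin: centre of the main plate's underside. z out of the plate towards the grip; -x end carries the tongue, the +x end goes under the spring catch. Main plate: x -45..+45, y -35..+35, z 0..6 mm.
- tongue_tip (a point): Middle of the tongue's free end, on its underside: (-57, 0, 0) mm in the cover frame. The tongue spans x -57..-45, y -22..+22, z 0..4 mm of the cover frame (4 mm thick, underside flush with the plate's).
- grip (a point): Top centre of the cover's solid grip bar: (-8, 0, 28) mm in the cover frame. The bar is 12 mm thick along the cover's x (x -14..-2), 50 mm long along y (-25..+25) and rises to z = 28 mm: grasp it across its thickness, along the cover's x.
- seat: Seat for the cover in the 15 degree sloping deck of the fixed grey console. Origin: centre of the seat floor (ledge), 45 mm above the bench. x up the slope, away from the robot; y left; z square out of the deck. A seated cover has the same frame, with 2 mm play to +x and 2 mm either way in y. Walls at x -57 and +47, y +-37, rims 6 mm high. Deck: x -80..85, y -60..60.
- lip_edge (a point): Middle of the lower edge of the fixed steel lip over the low end of the seat: (-49, 0, 8.5) mm in the seat frame. The lip, 72 mm wide, covers x -57..-49, z 8.5..11.5 mm. The tongue must slide under it down the slope, other end raised (10 degrees clears the catch), to the wall at x -57. The ledge (z 0) at the low end runs from x -57 to -38; beyond it is the open compartment, 12 mm deep.
- catch_nose (a point): Tip of the spring catch's steel nose at rest: (42, 0, 7.5) mm in the seat frame. The nose is 24 mm wide, its underside flat at z 7.5 mm; above, a steep 60 degree lead-in rises to z 15.5 mm at x 46. This point stays when the catch moves. Behind it, at x 60..80, is its black housing, 34 mm wide, up to z 19 mm.
- catch (a joint): Travel of the spring catch (m): 0 = out over the high end of the seat (rest), up to 0.008 pushed back up the slope. The plate's +x end, pressed down near its edge with about 6 to 16 N, pushes it back; it then springs out over the plate, back to 0.
- marker: Bystander: white marker pen with green cap lying on the bench, 132 mm long; leave alone. Origin at the middle of its underside.
- dial_gauge: Bystander: small round dial gauge lying on the bench, 76x42x11 mm; leave alone. Origin at the middle of its underside.
- push_fitting: Bystander: small push-in air fitting with blue end lying on the bench, 38x15x15 mm; leave alone. Origin at the middle of its underside.

How it is judged:
By the outcome, as a careful person would: the job done as asked, in the order asked, and still so for the second after the job is handed in, with the robot touching nothing.
It also fails if it takes over 42 s, if anything falls off the work surface, if the arm or the gripper's body presses on something with over 40 N, if the wrist force passes 120 N, or if a joint passes its speed limit or range.

### The arm

A 6-joint arm with a two-finger parallel gripper is mounted at the origin on a cart in front of the work surface, level with it; the furniture and walls round the work are solid. World frame = base frame: x ahead of the robot, y to its left, z up, the work surface at z = 0. Lengths are in mm, angles in rad, forces in N, time in s.
With the tool pointing down it reaches from about 300 to 875 mm from the base axis. Payload 6.4 kg.
Tool frame: the origin (TCP) lies at the very end of the fingers, on their centre line; the grasp point (between the pads) lies 19 mm behind it (r.grasp_offset is the z of the grasp point in the tool frame, in mm); z points along the fingers, y is the line along which they close (so a half turn about z gives the same grasp; the last joint's range is limited). The gripper opens to 85 mm and grips with 20 to 120 N. Pads are 22 mm wide; open, the fingers measure 114 mm over their backs; the gripper's body (76 mm by 85 mm) begins 54 mm behind the grasp point. The pads swing forward as they close: fully open they stand 13 mm farther back than shut.
Start: joints at [0.907, 0.181, 1.607, -0, 1.354, -0.206], TCP at [254.127, 515.81, 231.288] pointing down, gripper open.
Joint ranges: [-2.99, 2.99], [-0.89, 2.07], [0.3, 2.58], [-1.14, 4.28], [0, 2.63], [-3.12, 3.12]. Speed limits (rad/s): [2.57, 2.57, 3.01, 3.14, 3.14, 3.14].

### API

Orientations are given as a unit quaternion [w, x, y, z].
In Python, from cell import r gives the robot as it stands.
- The arm moves only by the shell command python3 -m crank 'ROWS' [OPENING] [FORCE]. ROWS is JSON, a list of rows, each a list of 4 numbers: the shift along the tool's x, y, z in mm, then the turn about the tool's z in degrees. In form: [[x, y, z, spin], ...]. A call has 1 to 8 rows; each row shifts and turns the commanded pose from where the row before left it, along the tool's axes as they then stand; what a row does not reach is not made up. A row lasts 1/8 s, in which the tool goes at most 62.5 mm and 10.7 degrees, less where a joint would pass 70% of its speed; a pose out of reach is approached as far as the arm can. A call is refused whole if a number of a shift passes 62.5 or a number of a turn 10.7, either way. A call with a gripper value outside its range is refused whole. OPENING is the closure, from -1 (fully open) to 1 (shut), so that 0 is half open, set as the call begins (- or left out, the last holds). The fingers move at their own pace and stop on an object; FORCE is the grip in N (left out, the last holds). Time passes only in rows, so rows that do not move let the fingers close. It gives the time, the measured TCP pose, the force, the opening and the grip force at its end, in the units of the state.
- r.observe(): the state, without advancing time (a new reading comes with each control period).
- r.read_camera(name): name is "scene" or "top" or "wrist"; returns (picture, depth): 384x512x3 uint8, red, green, blue; 384x512 float32, mm along the optical axis (not along the pixel's ray), 0 where there is no reading.
- r.camera_params(name): a dict with "K" (3x3 intrinsics, pixels), "rvec" (rotation vector, rad) and "tvec" (3), from world to camera coordinates, as OpenCV has them. Camera axes: x right, y down, z forward; pixel columns grow to the right and rows downward; lengths in mm; the calibration is good to about 2 mm. A picture is of the moment at which its call begins: read the wrist's pose just before it. camera_params takes no time and is no camera call; for the wrist camera it gives the pose at the moment of the call.
- r.hand_in(): hands the job in; it is judged then, once.
Trained networks look in the newest picture that a camera, given by its name, has taken for a name from the list of things; names that differ only in an ending like _2 or _b are one class to them, and where a whole thing is asked for, a point or a joint stands for the part that bears it (a point fixed in the world has none). Each returns a list of dicts, best first, with "p" (0 to 1); they miss things now and then, are a little off and sometimes report something else, mostly with a low value. They report only what shows in the picture. A call takes as long as a camera call.
- r.spot_in(camera, name): "box" ([left, top, right, bottom] in pixels, round what is visible of it).
The state is a dict: "time_s": time; "joints": joint angles; "qd": joint speeds; "effort": joint torques, N m; "tcp_pos": TCP position; "tcp_rot": TCP orientation; "contact_force": force on the tool from outside, world axes, zero at the start; "torque": the same for the moment, N m; "opening": opening from 0.0 (shut) to 1.0 (fully open); "grip_force": force on a finger pad.
Only numpy, scipy, OpenCV 4.12 (cv2) and the standard library are available. Lean on these libraries where they do the work, as an engineer would, in place of code of your own. Each camera call takes 0.05 s, during which the arm holds its last target. There are 200 camera calls.

## Working session

There is one attempt and no reset: what is moved stays moved. The work goes in short steps, Python scripts to look and compute and a shell command to move; the robot and the scene stay as the last step left them, time stands still between calls to the robot, and variables do not carry over. Pictures are saved under pics/ and viewed, at most 10 in all, crops included, and the job is handed in when it is done.

```bash
mkdir -p pics; ls; cat > h.py <<'E'
import numpy as np,cv2
from cell import r
from scipy.spatial.transform import Rotation as R
def cam(n):
    p=r.camera_params(n); K=np.array(p['K'],float); Rm=cv2.Rodrigues(np.array(p['rvec'],float))[0]; t=np.array(p['tvec'],float).ravel()
    return K,Rm,t
def cloud(n,depth):
    K,Rm,t=cam(n); v,u=np.mgrid[:384,:512]
    c=np.stack([(u-K[0,2])/K[0,0]*depth,(v-K[1,2])/K[1,1]*depth,depth],-1)
    P=(c-t)@Rm; P[depth<=0]=np.nan
    return P
def proj(n,P):
    K,Rm,t=cam(n); c=np.atleast_2d(P)@Rm.T+t; c=c@K.T; return c[:,:2]/c[:,2:]
E
python3 - <<'E'
from h import *
ims=[]
for n in ['top','scene']:
    im,d=r.read_camera(n); np.savez(f'{n}.npz',im=im,d=d); ims.append(im)
    for k in ['cover','grip','seat','marker','dial_gauge','push_fitting','catch']:
        try: print(n,k,[(np.round(x['box']).tolist(),round(x['p'],2)) for x in r.spot_in(n,k)[:2]])
        except Exception as e: print(n,k,e)
    K,Rm,t=cam(n); print(n,K[0,0],(-Rm.T@t).round(),Rm[2].round(2))
cv2.imwrite('pics/top.png',cv2.resize(ims[0][:,:,::-1],(800,600)));cv2.imwrite('pics/scene.png',ims[1][:,:,::-1])
s=r.observe();print(s,r.grasp_offset)
E
```

```text
pics
top cover [([198.0, 198.0, 232.0, 241.0], 0.89)]
top grip [([197.0, 198.0, 231.0, 237.0], 0.92)]
top seat [([324.0, 137.0, 380.0, 206.0], 0.57)]
top marker [([262.0, 216.0, 317.0, 226.0], 0.58), ([197.0, 200.0, 233.0, 238.0], 0.54)]
top dial_gauge [([132.0, 202.0, 151.0, 233.0], 0.64)]
top push_fitting [([284.0, 148.0, 288.0, 165.0], 0.65)]
top catch []
top 366.1840769433459 [364. 139. 909.] [ 0.15 -0.02 -0.99]
scene cover [([212.0, 186.0, 242.0, 211.0], 0.95)]
scene grip [([211.0, 187.0, 245.0, 212.0], 0.96)]
scene seat [([298.0, 212.0, 370.0, 282.0], 0.71)]
scene marker [([249.0, 221.0, 280.0, 255.0], 0.6), ([302.0, 207.0, 308.0, 213.0], 0.17)]
scene dial_gauge [([183.0, 161.0, 202.0, 175.0], 0.7)]
scene push_fitting [([294.0, 211.0, 369.0, 282.0], 0.31)]
scene catch [([344.0, 225.0, 350.0, 236.0], 0.39)]
scene 401.1246327099946 [  33. -465.  915.] [ 0.41  0.52 -0.75]
{'time_s': 0.8, 'joints': array([ 9.06684779e-01,  1.80788297e-01,  1.60696679e+00, -1.88696504e-05,
        1.35381690e+00, -2.06277556e-01]), 'qd': array([-4.04382646e-05,  1.19335045e-04, -6.32979650e-04, -1.20591727e-03,
       -7.54210945e-04, -9.32324565e-04]), 'effort': array([-7.23668199e-04, -4.44812894e+01, -3.51647687e+01, -5.37406704e-04,
        1.05448838e-03,  2.89790967e-05]), 'tcp_pos': array([254.14752104, 515.81292409, 231.31111947]), 'tcp_rot': array([1.27125077e-05, 2.26920927e-01, 9.73913185e-01, 5.48861992e-06]), 'contact_force': array([ 0.37592342, -0.09443509,  1.46726239]), 'torque': array([ 0.01640483, -0.00988219,  0.02080656]), 'grip_force': 0.0, 'opening': 0.9998599441635224} -18.700000000000003
```

View pics/top.png

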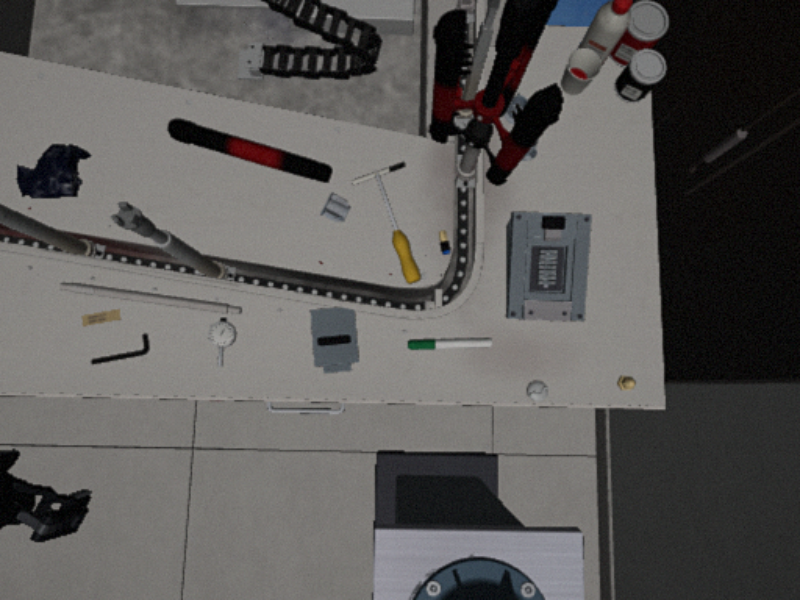

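View pics/scene.png

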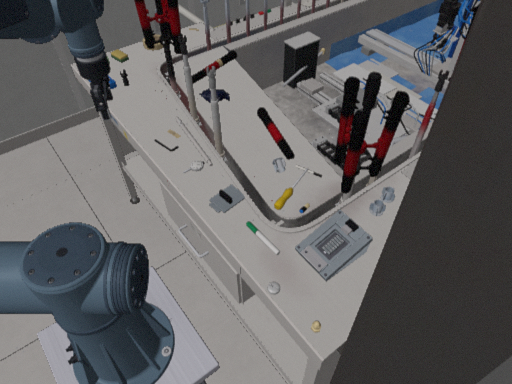

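Top view (800x600): the cover is at (335,340), with its tongue at (338,370) towards the robot. The console is at (548,265), catch at the top (553,222), lip at the bottom (548,312). The marker is at (450,344), the gauge at (222,335) and the fitting at (445,242).

```bash
python3 - <<'E'
from h import *
z=np.load('top.npz'); im,d=z['im'],z['d']; P=cloud('top',d)
sub=im[185:250,185:245]; 
cv2.imwrite('pics/cov.png',np.hstack([cv2.resize(im[188:248,184:244][:,:,::-1],(400,400),interpolation=0),cv2.resize(im[130:210,312:392][:,:,::-1],(400,400),interpolation=0)]))
g=im.astype(int).sum(2)
m=np.zeros((384,512),bool); m[194:242,192:236]=1
bench=np.nanmedian(P[242:250,200:230,2]); print('bench z',bench, 'col bench',np.median(im[242:248,200:230],axis=(0,1)))
blk=m&(g<130)
print('black n',blk.sum())
def rect(mask,zf):
    # reproject mask pixels onto plane z=zf
    K,Rm,t=cam('top'); v,u=np.nonzero(mask)
    c=np.linalg.inv(K)@np.stack([u,v,np.ones_like(u)]); w=(Rm.T@c).T; o=-Rm.T@t
    X=o+w*((zf-o[2])/w[:,2])[:,None]
    return X[:,:2]
print('grip',cv2.minAreaRect(rect(blk,28).astype(np.float32)), rect(blk,28).mean(0))
colr=im.astype(int)
pl=m&(g<420)
print('plate n',pl.sum(),np.median(im[200:230,202:225],axis=(0,1)))
n,l,st,ce=cv2.connectedComponentsWithStats(pl.astype(np.uint8)); k=1+st[1:,4].argmax(); pl=l==k
print('plate',cv2.minAreaRect(rect(pl,6).astype(np.float32)),rect(pl,6).mean(0), 'z',np.nanmedian(P[pl][:,2]), st[k])
# console: points with z>20 in region
c=np.zeros_like(m); c[125:215,315:390]=1
cm=c&(P[...,2]>22)&(P[...,2]<90)
n,l,st,ce=cv2.connectedComponentsWithStats(cm.astype(np.uint8)); k=1+st[1:,4].argmax(); q=P[l==k]
print('console',st[k]); 
A=np.c_[q[:,:2],np.ones(len(q))]; 
w=np.ones(len(q),bool)
for _ in range(8):
    co=np.linalg.lstsq(A[w],q[w,2],rcond=None)[0]; w=abs(A@co-q[:,2])<3
print('plane',co,'slope deg',np.degrees(np.arctan(np.hypot(*co[:2]))),'dir',np.degrees(np.arctan2(co[1],co[0])),w.sum())
print(cv2.minAreaRect(q[w][:,:2].astype(np.float32)))
# obstacles
big=P[np.isfinite(P[...,2])]
for x0 in range(250,600,50):
    print(x0,[int(np.nanmax(np.r_[0,big[(big[:,0]>=x0)&(big[:,0]<x0+50)&(big[:,1]>=y0)&(big[:,1]<y0+50)][:,2]])) for y0 in range(-250,400,50)])
E
```

```text
bench z -1.2513510406249426 col bench [139. 137. 134.]
black n 109
grip ((431.3328552246094, 228.47952270507812), (12.623931884765625, 50.215721130371094), 6.551231384277344) [431.26618932 228.77259486]
plate n 1790 [79. 85. 90.]
plate ((433.02825927734375, 230.92721557617188), (116.44944763183594, 106.43157196044922), 1.7687655687332153) [431.2447166  230.93047975] z 4.2347289502795835 [ 192  194   44   48 1790]
console [ 324  135   55   71 3474]
plane [ 2.66555229e-01 -2.34392484e-03 -9.60667298e+01] slope deg 14.926007265660177 dir -0.5038113128492654 1548
((550.2383422851562, -99.9457015991211), (120.71854400634766, 160.31585693359375), 89.46092987060547)
250 [0, 0, 0, 0, 0, 0, 0, 0, 0, 0, 0, 0, 0]
300 [2, 2, 2, 12, 3, 2, 2, 2, 3, 2, 2, 3, 2]
350 [32, 3, 18, 19, 3, 3, 4, 4, 4, 8, 8, 4, 3]
400 [3, 4, 3, 3, 16, 18, 21, 19, 10, 31, 30, 3, 12]
450 [3, 38, 44, 45, 38, 10, 9, 9, 9, 10, 9, 6, 15]
500 [3, 52, 54, 52, 51, 9, 22, 29, 3, 6, 10, 9, 8]
550 [3, 67, 77, 75, 66, 10, 16, 28, 3, 3, 3, 3, 3]
```

View pics/cov.png

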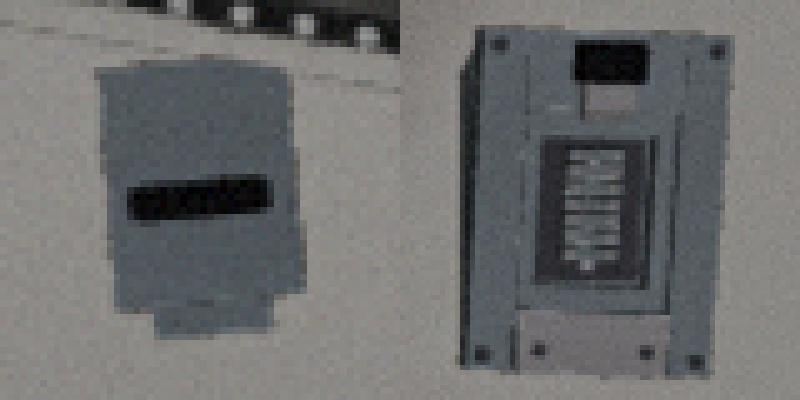

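The crops show the cover with about +6° yaw and the console square to the axes (about -0.5°). The tool can't tilt, so I'll grip the bar by its ends, closing along the cover's y. That lets the plate pivot between the pads, and I can pitch it against the front edge of the bench.

```bash
python3 -m crank '[[-36,-22.4,-14,0],[-36,-22.4,-14,0],[-36,-22.4,-14,0],[-36,-22.4,-14,0],[-36,-22.4,-14,0],[-36,-22.4,-14,0],[-36,-22.4,-14,0],[-34,-22.4,-14,0]]'
```

```text
time_s: 1.8
tcp_pos: [432.1, 227.4, 343.9]
tcp_rot: [0.0, 0.227, 0.974, 0.0]
contact_force: [0.2, 0.7, 0.4]
opening: 1.002
grip_force: 0.0
```

```bash
python3 - <<'E'
from h import *
z=np.load('top.npz'); P=cloud('top',z['d'])
for u in range(185,250,8):
    c=P[215:290,u]; print(u,[tuple(np.round(p).astype(int)) for p in c[30:50:2]][:10])
b=P[np.isfinite(P[...,2])]; b=b[(b[:,2]>60)&(b[:,0]>250)&(b[:,0]<750)&(abs(b[:,1])<500)]
print(len(b)); 
import collections
c=collections.defaultdict(list)
for p in b: c[(int(p[0]//50*50),int(p[1]//50*50))].append(p[2])
print({k:int(max(v)) for k,v in sorted(c.items()) if len(v)>3})
E
```

```text
185 [(np.int64(364), np.int64(299), np.int64(-4)), (np.int64(359), np.int64(298), np.int64(0)), (np.int64(355), np.int64(298), np.int64(-2)), (np.int64(350), np.int64(298), np.int64(-3)), (np.int64(345), np.int64(297), np.int64(-1)), (np.int64(340), np.int64(297), np.int64(-2)), (np.int64(307), np.int64(451), np.int64(-892)), (np.int64(297), np.int64(453), np.int64(-906)), (np.int64(317), np.int64(330), np.int64(-198)), (np.int64(312), np.int64(330), np.int64(-197))]
193 [(np.int64(365), np.int64(279), np.int64(-1)), (np.int64(360), np.int64(278), np.int64(2)), (np.int64(355), np.int64(278), np.int64(-1)), (np.int64(350), np.int64(278), np.int64(1)), (np.int64(345), np.int64(277), np.int64(1)), (np.int64(341), np.int64(277), np.int64(0)), (np.int64(307), np.int64(414), np.int64(-901)), (np.int64(298), np.int64(414), np.int64(-901)), (np.int64(318), np.int64(306), np.int64(-197)), (np.int64(312), np.int64(306), np.int64(-197))]
201 [(np.int64(365), np.int64(259), np.int64(1)), (np.int64(-9223372036854775808), np.int64(-9223372036854775808), np.int64(-9223372036854775808)), (np.int64(3
[... 3033 characters left out ...]
4(303), np.int64(143), np.int64(-898)), (np.int64(294), np.int64(143), np.int64(-902)), (np.int64(284), np.int64(142), np.int64(-906))]
20712
{(250, 450): 381, (350, -450): 105, (350, -400): 205, (350, -350): 286, (400, -350): 292, (450, -350): 298, (500, -350): 303, (500, 400): 308, (550, -350): 310, (550, -200): 67, (550, -150): 77, (550, -100): 75, (550, -50): 66, (550, 400): 308, (600, -350): 316, (600, -200): 73, (600, -150): 83, (600, -100): 86, (600, -50): 360, (650, -350): 326, (650, -300): 344, (650, -50): 365, (650, 0): 356, (700, -350): 87, (700, -300): 349, (700, -50): 203, (700, 0): 418, (700, 50): 377, (700, 100): 362}<stdin>:4: RuntimeWarning: invalid value encountered in cast
```

```bash
python3 -m crank '[[0,0,40,-10.7],[0,0,40,-10.7],[0,0,40,-10.7],[0,0,40,0],[0,0,40,0]]' && python3 - <<'E'
from h import *
im,d=r.read_camera('wrist'); s=r.observe(); print(s['tcp_pos'],s['joints'].round(2))
P=cloud('wrist',d); cv2.imwrite('pics/w1.png',im[:,:,::-1])
q=r.spot_in('wrist','cover'); print(q[:1])
g=im.astype(int).sum(2)
m=(P[...,2]>20)&(P[...,2]<36)&(abs(P[...,0]-431)<40)&(abs(P[...,1]-228)<50)
print('top',m.sum(),cv2.minAreaRect(P[m][:,:2].astype(np.float32)),np.median(P[m][:,2]))
m=(P[...,2]>2.5)&(P[...,2]<12)&(abs(P[...,0]-431)<90)&(abs(P[...,1]-228)<70)
print('plate',m.sum(),cv2.minAreaRect(P[m][:,:2].astype(np.float32)),np.median(P[m][:,2]))
E
```

```text
time_s: 2.42
tcp_pos: [431.6, 228.6, 142.3]
tcp_rot: [0.0, -0.051, 0.999, 0.0]
contact_force: [0.1, -0.6, 0.1]
opening: 0.999
grip_force: 0.0
[427.9517956  227.61324218 136.97038849] [ 0.24  0.1   1.91 -0.    1.15 -1.43]
[{'box': [219.3, 128.5, 292.9, 222.9], 'p': 0.55}]
top 618 ((425.8587341308594, 229.22068786621094), (11.520553588867188, 48.7344970703125), 6.454066753387451) 23.226050750987127
plate 630 ((438.10919189453125, 230.29541015625), (132.10107421875, 107.87226867675781), 82.1330337524414) 2.8323850335564034
```

View pics/w1.png

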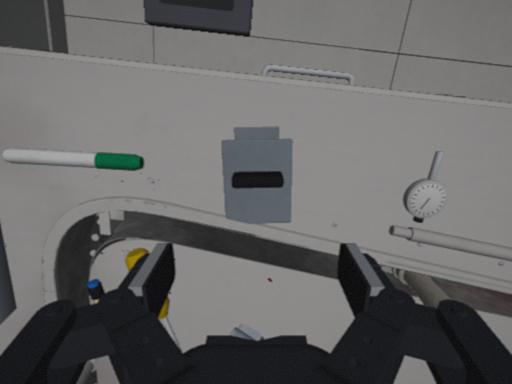

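The wrist view shows the cover at (257,180), with the bar lying across between the fingers, parallel to their closing line. The marker and gauge are well clear of it. Next I'll descend and grip.

```bash
python3 -m crank '[[0,0,30,0],[0,0,30,0],[0,0,25,0],[0,0,0,0],[0,0,0,0]]'; python3 - <<'E'
from h import *
im,d=r.read_camera('wrist'); s=r.observe(); print(s['tcp_pos'],s['qd'].round(3)); P=cloud('wrist',d)
m=(P[...,2]>22)&(P[...,2]<36)&(abs(P[...,0]-431)<40)&(abs(P[...,1]-228)<50)
print(m.sum(),cv2.minAreaRect(P[m][:,:2].astype(np.float32)),np.median(P[m][:,2]))
E
```

```text
time_s: 3.15
tcp_pos: [432.9, 229.0, 60.1]
tcp_rot: [0.001, -0.051, 0.999, 0.0]
contact_force: [0.3, -0.3, 0.6]
opening: 0.999
grip_force: 0.0
[433.01040031 229.07523989  60.23682353] [ 0.001 -0.004  0.002  0.001 -0.007 -0.   ]
1336 ((430.7281188964844, 230.5369110107422), (12.151183128356934, 49.695343017578125), 6.88594913482666) 28.500693845559862
```

```bash
python3 -m crank '[[2,2,25,0],[0,0,25,0],[0,0,0,0]]' && python3 -m crank '[[0,0,0,0],[0,0,0,0],[0,0,0,0],[0,0,0,0],[0,0,0,0],[0,0,0,0]]' 0.8 50
```

```text
time_s: 3.58
tcp_pos: [428.7, 230.3, 8.1]
tcp_rot: [-0.001, -0.051, 0.999, -0.0]
contact_force: [-1.3, -0.3, 0.1]
opening: 0.999
grip_force: 0.0
time_s: 4.32
tcp_pos: [430.6, 230.8, 10.0]
tcp_rot: [0.001, -0.051, 0.999, 0.0]
contact_force: [-1.8, -0.3, 7.7]
opening: 0.573
grip_force: 51.5
```

```bash
python3 -m crank '[[0,0,-6,0],[0,0,-9,5.9],[33,0,0,0],[34,0,0,0],[34,0,0,0],[33,0,0,0],[0,0,0,0],[0,0,0,0]]'; python3 - <<'E'
from h import *
im,d=r.read_camera('wrist'); s=r.observe(); print(s['tcp_pos'],s['tcp_rot'].round(3)); P=cloud('wrist',d)-s['tcp_pos']
cv2.imwrite('pics/w2.png',im[:,:,::-1])
m=(abs(P[...,0])<75)&(abs(P[...,1])<30)&(P[...,2]<25)&(P[...,2]>-60)
for a in range(-75,75,10):
    k=m&(P[...,0]>=a)&(P[...,0]<a+10); print(a,k.sum(),np.nanmedian(P[k][:,2]) if k.any() else '')
E
```

```text
time_s: 5.32
tcp_pos: [296.5, 230.9, 24.0]
tcp_rot: [0.001, 0.0, 1.0, 0.0]
contact_force: [1.1, -0.7, -2.0]
opening: 0.57
grip_force: 52.2
[296.74785467 230.85005657  23.94031925] [0.001 0.    1.    0.   ]
-75 0 
-65 0 
-55 626 -5.30135612323029
-45 1673 -4.924311042308265
-35 1901 -3.095538121011259
-25 1787 -3.095031296869447
-15 3691 1.6907825277837958
-5 2062 18.581214809533627
5 155 17.994784953077136
15 584 -3.0215601045910994
25 1288 -3.084010040047964
35 1254 -3.07652400810454
45 929 -3.1130130554061886
55 0 
65 329 -23.102045843405474
```

View pics/w2.png

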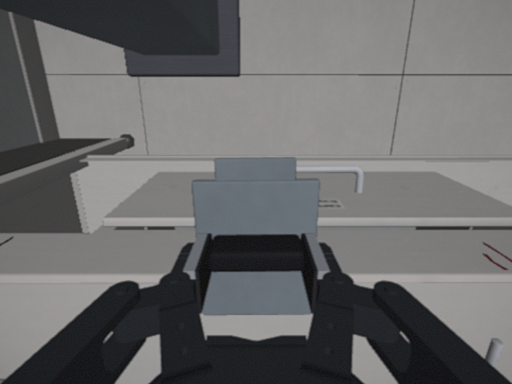

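The plate is held level with the tongue towards the robot, and its +x end is over the bench edge. I'll lower it to pitch the plate.

```bash
cat > pitch.py <<'E'
from h import *
im,d=r.read_camera('wrist'); s=r.observe(); t=s['tcp_pos']; P=cloud('wrist',d)-t
print('tcp',t.round(1),'F',s['contact_force'].round(1),s['grip_force'].round(1))
p=P[(abs(P[...,1])<32)&(P[...,2]<45)&(P[...,2]>-45)&(P[...,0]>-62)&(P[...,0]<60)]
p=p[(p[:,0]<-15)|(p[:,0]>15)]
best=0;rng=np.random.default_rng(0)
for _ in range(600):
    a=p[rng.choice(len(p),2)]; 
    if abs(a[0,0]-a[1,0])<15: continue
    k=(a[1,2]-a[0,2])/(a[1,0]-a[0,0]); c=a[0,2]-k*a[0,0]
    w=abs(p[:,2]-k*p[:,0]-c)<1
    if w.sum()>best: best=w.sum(); W=w
A=np.c_[p[W],np.ones(W.sum())]; co=np.linalg.lstsq(A[:,[0,1,3]],p[W,2],rcond=None)[0]
print('pitch',np.degrees(np.arctan(co[0])).round(1),'roll',np.degrees(np.arctan(co[1])).round(1),'z at tcp x',co[2].round(1),'x range',np.percentile(p[W,0],[.5,99.5]).round(1),'y',np.percentile(p[W,1],[.5,99.5]).round(1),W.sum(),len(p))
E
python3 -m crank '[[0,0,10,0],[0,0,5,0],[0,0,4,0],[0,0,4,0],[0,0,4,0],[0,0,0,0]]' - 30; python3 pitch.py
```

```text
time_s: 6.12
tcp_pos: [292.4, 230.3, -4.7]
tcp_rot: [-0.003, 0.0, 1.0, -0.0]
contact_force: [-10.6, 2.5, 10.0]
opening: 0.57
grip_force: 57.0Traceback (most recent call last):
  File "pitch.py", line 3, in <module>
    print('tcp',t.round(1),'F',s['contact_force'].round(1),s['grip_force'].round(1))
                                                           ^^^^^^^^^^^^^^^^^^^^^
AttributeError: 'float' object has no attribute 'round'
```

```bash
sed -i "s/s\['grip_force'\].round(1)/s['grip_force']/" pitch.py; python3 pitch.py
```

```text
tcp [292.4 230.3  -4.7] F [-10.7   2.6   9.4] 56.95795655250549
pitch 18.0 roll -0.0 z at tcp x -2.1 x range [-37.5  52.1] y [-30.9  31.5] 8751 11521
```

The pivot works: 18° so far. I'll go a bit further.

```bash
python3 -m crank '[[0,0,4,0],[0,0,4,0],[0,0,0,0]]'; python3 pitch.py
```

```text
time_s: 6.6
tcp_pos: [292.3, 230.3, -12.8]
tcp_rot: [-0.003, 0.0, 1.0, -0.0]
contact_force: [-10.5, 2.8, 10.5]
opening: 0.575
grip_force: 58.8
tcp [292.3 230.3 -12.7] F [-10.1   3.7   9. ] 58.800010085105896
pitch 27.6 roll -0.0 z at tcp x -2.2 x range [-30.9  45.2] y [-30.6  31.3] 7439 10337
```

```bash
python3 -m crank '[[0,0,-20,0],[0,0,-45,0],[0,0,-50,0],[0,0,-45,0],[0,0,0,0],[0,0,0,0]]' - 60; python3 pitch.py; python3 - <<'E'
from h import *
# precise seat from top depth/picture
z=np.load('top.npz'); P=cloud('top',z['d']); print('console centre px->',proj('top',[[549,-100,45]]).round(1), r.observe()['joints'].round(2))
E
```

```text
time_s: 7.4
tcp_pos: [294.8, 230.2, 147.2]
tcp_rot: [-0.001, 0.0, 1.0, -0.0]
contact_force: [0.2, 0.0, -1.6]
opening: 0.57
grip_force: 62.6
tcp [294.2 230.  146.7] F [ 0.1 -0.9 -2. ] 62.62340426445007
pitch 25.9 roll 0.0 z at tcp x -2.0 x range [-33.2  46.4] y [-30.9  31.2] 7672 10575
console centre px-> [[350.7 171.3]] [ 0.34 -0.2   2.17 -0.    1.18 -1.23]
```

```bash
python3 - <<'E'
from h import *
K,Rm,t=cam('wrist'); print('cam-tcp',(-Rm.T@t-r.observe()['tcp_pos']).round(),Rm[2].round(2))
z=np.load('top.npz'); P=cloud('top',z['d']); b=P[np.isfinite(P[...,2])]
b=b[(b[:,2]>95)&(b[:,0]>480)&(b[:,0]<720)&(b[:,1]<40)&(b[:,1]>-300)]
for z0 in range(95,500,40):
    q=b[(b[:,2]>=z0)&(b[:,2]<z0+40)]
    if len(q)>3: print(z0,len(q),q.min(0).round(),q.max(0).round())
E
```

```text
cam-tcp [-82.   1. 144.] [ 0.32 -0.   -0.95]
95 382 [ 659. -300.   95.] [720.  34. 135.]
135 367 [ 657. -300.  135.] [720.  20. 175.]
175 618 [ 654. -300.  175.] [720.  35. 215.]
215 558 [ 652. -300.  215.] [720.  26. 255.]
255 622 [ 649. -300.  255.] [720.   7. 295.]
295 710 [ 645. -300.  295.] [720.  25. 335.]
335 669 [ 642. -296.  335.] [720.  29. 375.]
375 224 [715.   8. 375.] [720.  32. 415.]
415 8 [718.  18. 415.] [720.  25. 418.]
```

```bash
python3 -m crank '[[-29,-41,0,0],[-29,-41,0,0],[-29,-41,0,0],[-29,-41,0,0],[-29,-41,0,0],[-29,-41,0,0],[-29,-42,0,0],[-27,-42,0,0]]'; python3 -m crank '[[0,0,0,0],[0,0,0,0]]';  python3 pitch.py;python3 - <<'E'
from h import *
im,d=r.read_camera('wrist'); s=r.observe(); print(s['tcp_pos']); P=cloud('wrist',d); np.savez('w3.npz',im=im,P=P)
cv2.imwrite('pics/w3.png',im[:,:,::-1])
p=P[np.isfinite(P[...,2])]; p=p[(abs(p[:,0]-550)<130)&(abs(p[:,1]+100)<100)&(p[:,2]>22)&(p[:,2]<80)]
A=np.c_[p[:,:2],np.ones(len(p))]; w=abs(p[:,2]-(.2666*p[:,0]-96))<6
for _ in range(8): co=np.linalg.lstsq(A[w],p[w,2],rcond=None)[0]; w=abs(A@co-p[:,2])<1.5
print('plane',co,w.sum(),len(p)); q=p[w]
print(np.percentile(q[:,0],[.2,99.8]),np.percentile(q[:,1],[.2,99.8]),cv2.minAreaRect(q[:,:2].astype(np.float32)))
res=p[:,2]-A@co
l=p[(res>3.5)&(res<8)&(p[:,0]<530)]; print('lip',len(l),np.percentile(l[:,0],[1,99]),np.percentile(l[:,1],[1,99]),np.median(res[(res>3.5)&(res<8)&(p[:,0]<530)]))
E
```

```text
time_s: 8.45
tcp_pos: [524.7, -100.8, 145.6]
tcp_rot: [-0.002, 0.001, 1.0, 0.001]
contact_force: [1.3, 0.2, -1.1]
opening: 0.567
grip_force: 62.7
time_s: 8.7
tcp_pos: [523.5, -98.9, 146.0]
tcp_rot: [-0.002, 0.001, 1.0, 0.001]
contact_force: [-0.9, -1.1, -0.9]
opening: 0.565
grip_force: 62.7
tcp [523.6 -98.5 146.4] F [-0.5  0.3 -1.8] 62.7261757850647
pitch 25.9 roll 0.1 z at tcp x -2.1 x range [-33.   46.4] y [-30.8  31.2] 7623 10542
[523.81434734 -98.28428974 146.9458858 ]
plane [ 2.67901618e-01 -1.51795362e-03 -9.44122745e+01] 3540 7797
[469.97236723 570.92135455] [-158.05882923  -38.94282929] ((520.5697631835938, -98.51177978515625), (101.59044647216797, 119.66011810302734), 0.1227179542183876)
lip 2910 [468.49706435 497.95531868] [-133.47191248  -62.73301956] 5.684348445716857
```

View pics/w3.png

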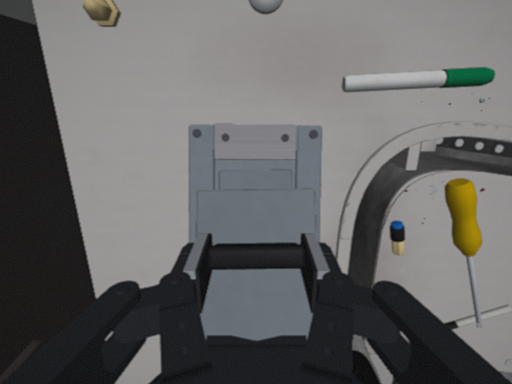

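The wrist view shows the lip at (256,140), the plate's low edge at v=190 and its tongue end at v=170. The plate is centred over the seat with its pitch holding at 25.9°. I'll get the exact tongue position relative to the TCP.

```bash
python3 - <<'E'
from h import *
z=np.load('w3.npz'); P=z['P']; im=z['im']; t=np.array([523.7,-98.4,146.5])
for v in range(164,200,2): print(v,(np.nanmedian(P[v,246:266],axis=0)-t).round(1), im[v,246:266].mean().round())
r_=P[176:186]-t; m=(r_[...,2]>-40)&(r_[...,2]<-5); print('tongue y',np.percentile(r_[m][:,1],[1,99]))
r_=P[195:230]-t; m=(r_[...,2]>-25)&(r_[...,2]<0); print('plate y',np.percentile(r_[m][:,1],[1,99]))
E
```

```text
164 [ -18.8    1.2 -112. ] 116.0
166 [ -17.1    1.2 -111.3] 116.0
168 [ -15.5    1.2 -110.3] 116.0
170 [-37.3   1.2 -21.8] 113.0
172 [-36.1   1.2 -21.8] 113.0
174 [-35.    1.2 -21. ] 113.0
176 [-34.    1.2 -20.3] 113.0
178 [-33.    1.2 -19.6] 113.0
180 [-31.9   1.2 -19.1] 113.0
182 [-30.8   1.2 -18.6] 113.0
184 [-29.6   1.2 -18.4] 112.0
186 [-28.6   1.2 -17.6] 113.0
188 [-27.6   1.2 -16.9] 110.0
190 [-26.9   1.2 -15.2] 104.0
192 [-26.1   1.2 -13.9] 114.0
194 [-25.    1.2 -13.5] 114.0
196 [-23.7   1.2 -13.5] 113.0
198 [-22.8   1.2 -12.6] 113.0
tongue y [-20.59961456  22.41788344]
plate y [-33.11439933  34.89638042]
```

```bash
python3 -m crank '[[-9,-1,0,0],[-9,0,25,0],[0,0,25,0],[0,0,20,0],[0,0,0,0],[0,0,0,0]]'; python3 - <<'E'
from h import *
im,d=r.read_camera('wrist'); s=r.observe(); t=s['tcp_pos']; print(t,s['contact_force'].round(1)); P=cloud('wrist',d)
cv2.imwrite('pics/w4.png',im[:,:,::-1]); np.savez('w4.npz',im=im,P=P,t=t)
for v in range(120,230,4): print(v,np.nanmedian(P[v,246:266],axis=0).round(1),im[v,246:266].mean().round())
E
```

```text
time_s: 9.55
tcp_pos: [543.9, -100.5, 79.2]
tcp_rot: [0.001, -0.0, 1.0, -0.0]
contact_force: [0.3, -0.4, -1.2]
opening: 0.567
grip_force: 62.7
[ 544.10397344 -100.6807395    79.54493798] [ 0.  -0.3 -0.8]
120 [479.1 -99.7  39.4] 133.0
124 [481.5 -99.7  40.2] 131.0
128 [483.9 -99.7  40.9] 132.0
132 [486.3 -99.7  41.3] 136.0
136 [488.7 -99.7  42.2] 136.0
140 [491.1 -99.7  43. ] 134.0
144 [493.6 -99.7  43.1] 136.0
148 [495.9 -99.7  44.2] 136.0
152 [500.7 -99.7  33.5] 112.0
156 [503.3 -99.7  34.1] 119.0
160 [505.9 -99.7  35. ] 118.0
164 [508.5 -99.7  35.5] 118.0
168 [511.1 -99.7  36.2] 116.0
172 [507.9 -99.7  57.5] 115.0
176 [510.1 -99.7  58.7] 115.0
180 [512.3 -99.6  59.6] 116.0
184 [514.4 -99.6  60.9] 115.0
188 [516.6 -99.6  61.7] 113.0
192 [518.1 -99.6  64.7] 117.0
196 [520.1 -99.6  66.1] 116.0
200 [522.3 -99.6  66.9] 115.0
204 [524.4 -99.6  67.9] 116.0
208 [526.4 -99.6  69.1] 116.0
212 [528.6 -99.6  69.9] 115.0
216 [530.7 -99.6  70.9] 115.0
220 [532.7 -99.3  72.1] 115.0
224 [534.8 -99.6  73. ] 114.0
228 [536.8 -99.6  74.2] 114.0
```

View pics/w4.png

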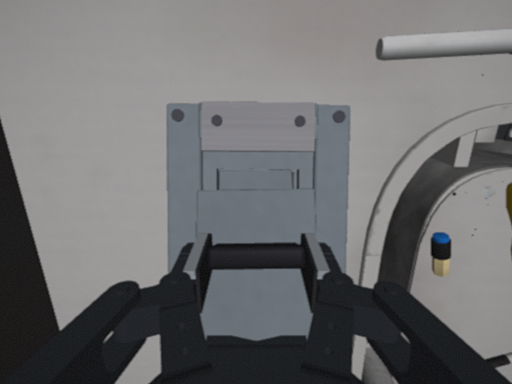

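The wrist view shows the lip at (258,127), a clear ledge at v=152-168 and the tongue end at v=170. The plate is centred to within about 1 mm. Next I'll lower the tongue in front of the lip.

```bash
cat > t.py <<'E'
from h import *
im,d=r.read_camera('wrist'); s=r.observe(); t=s['tcp_pos']; print(t.round(1),s['contact_force'].round(1)); P=cloud('wrist',d)
import sys
cv2.imwrite('pics/%s.png'%sys.argv[1],im[:,:,::-1])
c=np.nanmedian(P[110:230,246:266],axis=1)
for i in range(0,120,3): 
    print(110+i,c[i][[0,2]].round(1),end=' | ' if (i//3)%4<3 else '\n')
a=P[115:140]; m=(a[...,2]>a[...,0]*.268-94.4+3.5); print('\nlip y',np.percentile(a[m&(abs(a[...,1]+98)<50)][:,1],[1,99]))
p=P-t; m=(abs(p[...,2]-(-2+.4856*p[...,0]))<1.5)&(abs(p[...,0]+20)<5)&(abs(p[...,1])<45); print('plate y',np.percentile(P[m][:,1],[1,99]))
E
python3 -m crank '[[3,1,5,0],[0,0,5,0],[0,0,4,0],[0,0,0,0],[0,0,0,0]]'; python3 t.py w5
```

```text
time_s: 10.22
tcp_pos: [540.2, -99.7, 64.3]
tcp_rot: [0.0, 0.0, 1.0, -0.0]
contact_force: [0.4, 0.3, -1.3]
opening: 0.566
grip_force: 62.7
[540.2 -99.7  64.4] [-0.   0.3 -1.7]
110 [468.4  36.2] | 113 [470.   36.9] | 116 [471.7  37.4] | 119 [473.4  37.8]
122 [475.   38.4] | 125 [476.7  38.9] | 128 [478.3  39.4] | 131 [480.   39.7]
134 [481.7  40.3] | 137 [483.4  40.5] | 140 [485.1  40.9] | 143 [486.7  41.4]
146 [488.4  41.8] | 149 [490.1  42.5] | 152 [491.7  43. ] | 155 [493.5  43.2]
158 [495.1  43.7] | 161 [496.8  44.3] | 164 [501.3  33.6] | 167 [503.2  33.8]
170 [502.9  41.8] | 173 [504.5  42.8] | 176 [506.2  43.3] | 179 [507.8  44.5]
182 [509.5  45.1] | 185 [511.   46.1] | 188 [512.7  46.7] | 191 [513.6  49.5]
194 [515.3  50.1] | 197 [516.8  51. ] | 200 [518.3  52. ] | 203 [520.1  52.3]
206 [521.6  53.2] | 209 [523.1  54.2] | 212 [524.6  55. ] | 215 [526.3  55.5]
218 [527.9  56.2] | 221 [529.5  57. ] | 224 [530.8  58.1] | 227 [532.6  58.5]

lip y [-133.3252678   -63.28037998]
plate y [-132.92116585  -64.82332746]
```

```bash
python3 -m crank '[[-0.5,0.5,2,0],[0,0,0,0],[2.5,0,0.7,0],[2.5,0,0.7,0],[2.5,0,0.7,0],[2.5,0,0.7,0],[0,0,0,0],[0,0,0,0]]'; python3 t.py w6;python3 pitch.py
```

```text
time_s: 11.28
tcp_pos: [530.7, -99.2, 59.6]
tcp_rot: [0.0, 0.0, 1.0, -0.0]
contact_force: [0.0, 0.5, -1.3]
opening: 0.567
grip_force: 62.7
[530.7 -99.2  59.6] [ 0.  -0.4 -1.6]
110 [460.8   0.9] | 113 [462.8   0.5] | 116 [464.8   0.6] | 119 [466.8   0.8]
122 [468.8   0.9] | 125 [470.9   0.8] | 128 [468.6  36.7] | 131 [470.2  37.2]
134 [471.9  37.3] | 137 [473.5  38. ] | 140 [475.2  38.2] | 143 [476.9  38.5]
146 [478.5  39.1] | 149 [480.2  39.4] | 152 [481.8  40. ] | 155 [483.5  40.6]
158 [485.2  40.9] | 161 [486.8  41.7] | 164 [488.5  42. ] | 167 [490.1  42.6]
170 [491.9  42.8] | 173 [493.5  43.3] | 176 [495.2  43.8] | 179 [496.9  44. ]
182 [500.   40.1] | 185 [501.6  41.1] | 188 [503.2  41.9] | 191 [504.1  44.7]
194 [505.8  45.3] | 197 [507.5  45.8] | 200 [508.9  47. ] | 203 [510.5  47.7]
206 [512.1  48.4] | 209 [513.6  49.2] | 212 [515.2  49.9] | 215 [516.9  50.5]
218 [518.3  51.6] | 221 [519.8  52.4] | 224 [521.5  53. ] | 227 [523.   53.7]

lip y [-132.97432937  -63.10680578]
plate y [-132.45327039  -64.45799717]
tcp [530.7 -99.1  59.6] F [ 0.1 -0.1 -1.1] 62.73765206336975
pitch 26.0 roll 0.1 z at tcp x -2.1 x range [-27.7  46.5] y [-30.9  31.3] 7587 15721
```

View pics/w6.png

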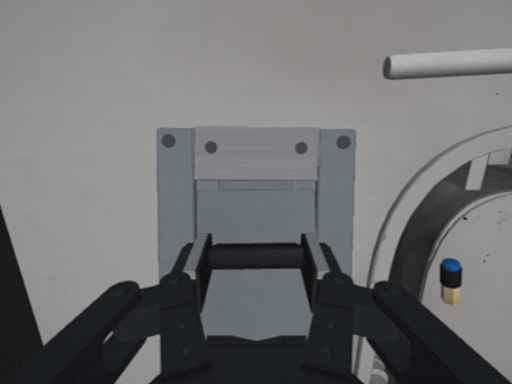

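The tongue is under the lip with no contact force. I'll slide on down to the end wall.

```bash
python3 -m crank '[[1.5,0,0.4,0],[1.5,0,0.4,0],[0,0,0,0],[0,0,0,0]]'; python3 -m crank '[[1,0,0.3,0],[1,0,0.3,0],[0,0,0,0]]'; python3 pitch.py
```

```text
time_s: 11.88
tcp_pos: [528.8, -99.3, 59.4]
tcp_rot: [0.001, 0.0, 1.0, -0.0]
contact_force: [5.3, 1.8, 1.8]
opening: 0.566
grip_force: 63.1
time_s: 12.25
tcp_pos: [528.4, -99.3, 59.7]
tcp_rot: [0.003, 0.001, 1.0, -0.0]
contact_force: [8.6, 2.1, 3.9]
opening: 0.566
grip_force: 63.3
tcp [528.4 -99.4  59.7] F [8.2 2.7 2.7] 63.32760214805603
pitch 27.0 roll -0.0 z at tcp x -2.1 x range [-27.1  45.8] y [-30.7  31.2] 7485 15494
```

It's firm against the wall, so the tongue is hooked. I'll lower it a little and release.

```bash
python3 -m crank '[[0,0,1.5,0],[0,0,1.5,0],[0,0,0,0]]' && python3 -m crank '[[0,0,0,0],[0,0,0,0],[0,0,0,0]]' 0 && python3 -m crank '[[0,0,-20,0],[0,0,-40,0],[0,0,0,0],[0,0,0,0]]' -1; python3 - <<'E'
from h import *
im,d=r.read_camera('wrist'); P=cloud('wrist',d); np.savez('w7.npz',im=im,P=P); cv2.imwrite('pics/w7.png',im[:,:,::-1])
S=np.array([548.4,-98.4,46]); a=np.radians(15); M=np.array([[np.cos(a),0,np.sin(a)],[0,1,0],[-np.sin(a),0,np.cos(a)]])
q=(P-S)@M.T
print('seat-frame x -> z of top (|y|<8 off, y 12..32)')
for x in range(-60,60,6):
    m=(q[...,0]>=x)&(q[...,0]<x+6)&(q[...,1]>26)&(q[...,1]<33); print(x,m.sum(),np.nanmedian(q[m][:,2]).round(1) if m.any() else '',end=' | ')
m=(q[...,2]>26)&(q[...,2]<45)&(abs(q[...,0])<40)&(abs(q[...,1])<50); 
if m.any(): print('bar',q[m].mean(0).round(1),np.percentile(q[m][:,:2],[1,99],axis=0).round(1))
E
```

```text
time_s: 12.68
tcp_pos: [529.3, -100.0, 57.6]
tcp_rot: [0.004, 0.001, 1.0, -0.001]
contact_force: [7.4, 2.4, 7.1]
opening: 0.568
grip_force: 63.7
time_s: 13.05
tcp_pos: [529.2, -100.0, 57.6]
tcp_rot: [0.004, 0.001, 1.0, -0.001]
contact_force: [7.6, 1.9, 7.3]
opening: 0.565
grip_force: 63.7
time_s: 13.55
tcp_pos: [524.7, -98.9, 114.4]
tcp_rot: [-0.001, 0.0, 1.0, 0.0]
contact_force: [-0.4, -0.4, -0.3]
opening: 1.001
grip_force: 0.0
seat-frame x -> z of top (|y|<8 off, y 12..32)
-60 72 11.2 | -54 73 10.7 | -48 71 6.5 | -42 63 7.4 | -36 72 8.0 | -30 72 8.6 | -24 63 9.4 | -18 72 9.8 | -12 64 10.5 | -6 691 153.0 | 0 983 161.8 | 6 73 12.2 | 12 69 12.9 | 18 65 13.7 | 24 72 14.1 | 30 70 14.8 | 36 68 15.3 | 42 19 14.3 | 48 68 5.5 | 54 62 5.5 | bar [-12.1  -0.7  31.8] [[-17.6 -24.6]
 [ -5.6  23.1]]
```

View pics/w7.png

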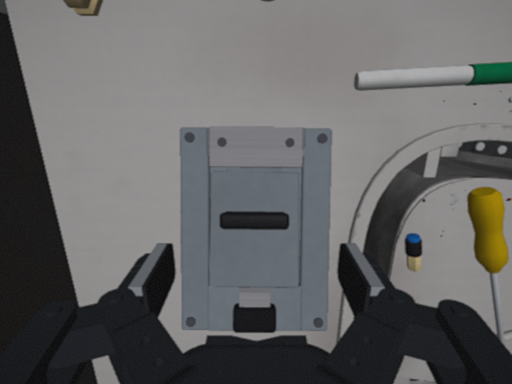

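The plate is hooked under the lip at (255,148). Its bar is at (254,220), and the high end rests on the catch's lead-in at (254,298), raised about 6° relative to the seat. I'll shut the fingers and press near the high end.

```bash
python3 -m crank '[[-24,0.5,0,0],[-23,0,0,0],[0,0,0,0],[0,0,0,0],[0,0,0,0],[0,0,15,0],[0,0,15,0],[0,0,0,0]]' 1 20; python3 -m crank '[[0,0,0,0],[0,0,7,0],[0,0,0,0]]'
```

```text
time_s: 14.6
tcp_pos: [570.9, -98.0, 82.8]
tcp_rot: [-0.002, 0.0, 1.0, 0.001]
contact_force: [-0.1, 0.9, -0.0]
opening: 0.001
grip_force: 0.0
time_s: 14.98
tcp_pos: [572.3, -98.5, 77.6]
tcp_rot: [-0.0, 0.0, 1.0, 0.0]
contact_force: [-0.4, 0.2, -0.5]
opening: 0.0
grip_force: 0.0
```

```bash
python3 -m crank '[[0,0,3,0],[0,0,3,0],[0,0,2,0],[0,0,2,0],[0,0,0,0]]'; python3 -m crank '[[0,0,1,0],[0,0,1,0],[0,0,0,0]]'
```

```text
time_s: 15.6
tcp_pos: [572.9, -98.7, 69.1]
tcp_rot: [0.0, 0.0, 1.0, -0.0]
contact_force: [-2.6, -0.0, 7.6]
opening: -0.0
grip_force: 4.1
time_s: 15.98
tcp_pos: [572.9, -98.7, 66.2]
tcp_rot: [0.0, 0.0, 1.0, -0.0]
contact_force: [1.0, -0.1, 1.0]
opening: 0.001
grip_force: 0.6
```

```bash
for i in 1; do python3 -m crank '[[0,0,1,0],[0,0,1,0],[0,0,0,0]]'; done; python3 -m crank '[[0,0,1,0],[0,0,1,0],[0,0,0,0]]'
```

```text
time_s: 16.35
tcp_pos: [572.5, -98.6, 63.9]
tcp_rot: [-0.0, 0.0, 1.0, 0.0]
contact_force: [-0.1, -0.4, 1.1]
opening: 0.0
grip_force: 0.4
time_s: 16.73
tcp_pos: [572.1, -98.5, 61.6]
tcp_rot: [-0.001, 0.0, 1.0, 0.0]
contact_force: [0.2, 0.0, -0.7]
opening: 0.003
grip_force: 0.0
```

```bash
python3 -m crank '[[0,0,1.5,0],[0,0,1.5,0],[0,0,1,0],[0,0,1,0],[0,0,0,0]]'; python3 -m crank '[[0,0,1,0],[0,0,0,0]]'
```

```text
time_s: 17.35
tcp_pos: [572.5, -98.6, 59.4]
tcp_rot: [-0.0, 0.0, 1.0, -0.0]
contact_force: [-8.6, 2.9, 20.6]
opening: 0.003
grip_force: 11.0
time_s: 17.6
tcp_pos: [572.6, -98.6, 59.3]
tcp_rot: [-0.0, -0.0, 1.0, -0.0]
contact_force: [-13.0, 3.2, 27.1]
opening: -0.002
grip_force: 14.7
```

```bash
python3 -m crank '[[0,0,-10,0],[0,0,-25,0],[16,0,-25,0],[20,0,-10,0],[15,0,0,0],[0,0,0,0],[0,0,0,0]]'; python3 - <<'E'
from h import *
im,d=r.read_camera('wrist'); P=cloud('wrist',d); cv2.imwrite('pics/w8.png',im[:,:,::-1]); print(r.observe()['tcp_pos'],r.observe()['contact_force'])
S=np.array([548.4,-98.4,46]); a=np.radians(15); M=np.array([[np.cos(a),0,np.sin(a)],[0,1,0],[-np.sin(a),0,np.cos(a)]])
q=(P-S)@M.T
for x in range(-60,60,6):
    o=[]
    for lo,hi in [(-33,-26),(14,24),(26,33)]:
        m=(q[...,0]>=x)&(q[...,0]<x+6)&(q[...,1]>lo)&(q[...,1]<hi); o.append(np.nanmedian(q[m][:,2]).round(1) if m.any() else None)
    m=(q[...,0]>=x)&(q[...,0]<x+6)&(abs(q[...,1])>40)&(abs(q[...,1])<57); print(x,o,'deck',np.nanmedian(q[m][:,2]).round(1))
E
```

```text
time_s: 18.48
tcp_pos: [521.7, -98.6, 125.6]
tcp_rot: [-0.0, 0.0, 1.0, 0.0]
contact_force: [0.3, -0.5, 0.3]
opening: 0.001
grip_force: 0.0
[521.82782705 -98.62129619 125.59968839] [-1.09076769 -0.28706194  0.41328531]
-60 [np.float64(11.7), np.float64(11.4), np.float64(11.6)] deck 6.1
-54 [np.float64(11.3), np.float64(11.1), np.float64(11.2)] deck 6.1
-48 [np.float64(5.6), np.float64(5.1), np.float64(4.9)] deck 6.1
-42 [np.float64(6.0), np.float64(6.0), np.float64(6.0)] deck 6.1
-36 [np.float64(6.2), np.float64(6.0), np.float64(6.1)] deck 6.1
-30 [np.float64(6.2), np.float64(6.0), np.float64(6.0)] deck 6.1
-24 [np.float64(6.0), np.float64(6.0), np.float64(6.0)] deck 6.1
-18 [np.float64(6.3), np.float64(12.5), np.float64(6.1)] deck 6.2
-12 [np.float64(6.1), np.float64(28.1), np.float64(6.1)] deck 6.1
-6 [np.float64(141.9), np.float64(155.2), np.float64(140.6)] deck 6.4
0 [np.float64(150.8), np.float64(171.2), np.float64(148.7)] deck 164.4
6 [np.float64(139.5), np.float64(166.0), np.float64(139.8)] deck 170.4
12 [np.float64(137.5), np.float64(6.5), np.float64(138.0)] deck 7.2
18 [np.float64(143.9), None, np.float64(142.7)] deck 6.2
24 [np.float64(6.2), None, np.float64(6.2)] deck 6.0
30 [np.float64(6.1), None, np.float64(6.1)] deck 6.1
36 [np.float64(6.0), None, np.float64(6.2)] deck 6.1
42 [np.float64(5.1), None, np.float64(5.9)] deck 6.0
48 [None, None, None] deck 5.9
54 [None, None, None] deck nan
  return np.nanmean(a, axis, out=out, keepdims=keepdims)
```

View pics/w8.png

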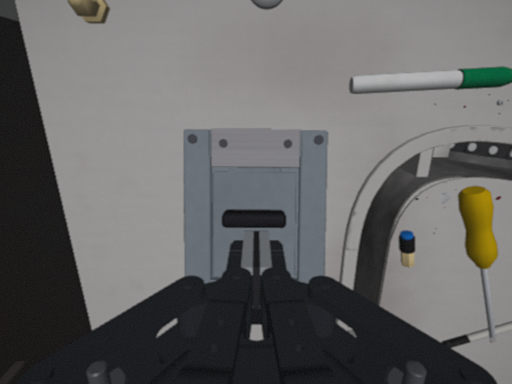

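The plate lies flush with the deck: its top is at 6.0-6.2 mm against the deck's 6.1, all the way to the catch end. It stays under the lip at (255,148), and the gripper is clear. I'll hand in.

```bash
python3 -c "
from cell import r
print(r.hand_in())"
```

```text
the job is handed in; nothing more can be done
None
```

The cover is hooked under the lip, pressed down and lying level in its seat, flush with the deck. I didn't look at the catch directly after pressing. The job was handed in at about 18.5 s, with the robot clear and the marker, dial gauge and push fitting not touched.

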